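# Reload the packing rack in reverse order

## Task

The four things standing in a row in the aluminium pick rack have to go into the empty plywood packing rack in reverse order, so that the one picked last gets packed first: what is leftmost in the pick rack goes to the rightmost bay, and so on, one thing to a bay. Stand each one upright in the middle of its bay, on the dark mat, and let go of it.

Things in the scene. Friction and masses are not known exactly. Their poses are not given: they have to be found in the camera images.
- pick_rack: pick rack, fixed, nearer than the packing rack or behind it: aluminium plate 100 mm (its x, front to back) by 352 mm (its y, along the row), 6 mm thick, end plates 22 mm high. Origin: centre of underside, z up, +y to the robot's left (may be turned a little). Four places at y = +126, +42, -42, -126 mm, each with a seat tile.
- pack_rack: packing rack, fixed, empty: plywood 100 mm (its x) by 352 mm (its y), 10 mm thick. Origin: centre of underside, z up, +y to the robot's left (may be turned a little). Ribs 10 mm thick, 12 mm above the board, part it into four 74 mm bays, open at front and back; bay centres at x = 0, y = +126, +42, -42, -126 mm, each with a dark 62 mm mat; bay floor 10 mm above the origin.
- cable_connector_mid (a point): small round grey cable connector standing upright, 27 mm across at its knurled nut (13 to 34 mm above its foot), thinner neck (18 mm) above, 53 mm tall, 0.03 kg. The point is its centre, half-way up (26.5 mm above its foot); z up, its x and y along the pick rack's at the start. Loose; on its own seat tile, foot 11 mm above the pick rack's underside.
- date_stamp_mid (a point): hand stamp standing upright: foot 30 mm (its x) by 52 mm (its y), 12 mm high, body 24 x 44 mm up to 34 mm, then a handle 26 mm thick up to 80 mm, where it is grasped, 0.11 kg. The point is its centre, half-way up (40 mm above its foot); z up, its x and y along the pick rack's at the start. Loose; on its own seat tile, foot 11 mm above the pick rack's underside.
- tall_carton_mid (a point): tall white square carton, 58 x 58 mm and 75 mm tall, 0.15 kg. The point is its centre, half-way up (37.5 mm above its foot); z up, its x and y along the pick rack's at the start. Loose; on its own seat tile, foot 11 mm above the pick rack's underside.
- flat_carton_mid (a point): flat small closed carton, the lowest thing in the row, 50 mm (its x) by 60 mm (its y) and 30 mm high, 0.15 kg. The point is its centre, half-way up (15 mm above its foot); z up, its x and y along the pick rack's at the start. Loose; on its own seat tile, foot 11 mm above the pick rack's underside.
- cable_connector_tile: grey seat tile on which the cable connector stands at the start, 78 x 78 x 5 mm with a loose-fitting rim 3 mm high round the thing's foot. Fixed; it stays in the pick rack and so still shows from which place in the row that thing came. Origin at the centre of its underside.
- date_stamp_tile: grey seat tile on which the date stamp stands at the start, 78 x 78 x 5 mm with a loose-fitting rim 3 mm high round the thing's foot. Fixed; it stays in the pick rack and so still shows from which place in the row that thing came. Origin at the centre of its underside.
- tall_carton_tile: grey seat tile on which the tall carton stands at the start, 78 x 78 x 5 mm with a loose-fitting rim 3 mm high round the thing's foot. Fixed; it stays in the pick rack and so still shows from which place in the row that thing came. Origin at the centre of its underside.
- flat_carton_tile: grey seat tile on which the flat carton stands at the start, 78 x 78 x 5 mm with a loose-fitting rim 3 mm high round the thing's foot. Fixed; it stays in the pick rack and so still shows from which place in the row that thing came. Origin at the centre of its underside.
There are look-alikes about, which are no part of the job. What is shaped like the part that bears tall_carton_mid but red is not meant.

How it is judged:
At the end, for the whole second after the job is handed in: Each thing stands upright (0.12 rad) on the floor of the bay that mirrors its place in the pick rack (from the left: 1st to 4th bay, 2nd to 3rd, 3rd to 2nd, 4th to 1st), its centre within 15 mm of the bay centre along and across the rack, at rest, released (((y of cable_connector_tile in the frame of pick_rack between 0.106 and 0.146 m and y of cable_connector_mid in the frame of pack_rack between -0.141 and -0.111 m) or (y of cable_connector_tile in the frame of pick_rack between 0.022 and 0.062 m and y of cable_connector_mid in the frame of pack_rack between -0.057 and -0.027 m) or (y of cable_connector_tile in the frame of pick_rack between -0.062 and -0.022 m and y of cable_connector_mid in the frame of pack_rack between 0.027 and 0.057 m) or (y of cable_connector_tile in the frame of pick_rack between -0.146 and -0.106 m and y of cable_connector_mid in the frame of pack_rack between 0.111 and 0.141 m)) and x of cable_connector_mid in the frame of pack_rack between -0.015 and 0.015 m and z of cable_connector_mid in the frame of pack_rack between 0.0305 and 0.0425 m and angle between each of cable_connector_mid, date_stamp_mid, tall_carton_mid, flat_carton_mid's own z axis and vertical below 0.12 rad and linear speed of each of cable_connector, date_stamp, tall_carton, flat_carton below 0.02 m/s and angular speed of each of cable_connector, date_stamp, tall_carton, flat_carton below 0.2 rad/s and ((y of date_stamp_tile in the frame of pick_rack between 0.106 and 0.146 m and y of date_stamp_mid in the frame of pack_rack between -0.141 and -0.111 m) or (y of date_stamp_tile in the frame of pick_rack between 0.022 and 0.062 m and y of date_stamp_mid in the frame of pack_rack between -0.057 and -0.027 m) or (y of date_stamp_tile in the frame of pick_rack between -0.062 and -0.022 m and y of date_stamp_mid in the frame of pack_rack between 0.027 and 0.057 m) or (y of date_stamp_tile in the frame of pick_rack between -0.146 and -0.106 m and y of date_stamp_mid in the frame of pack_rack between 0.111 and 0.141 m)) and x of date_stamp_mid in the frame of pack_rack between -0.015 and 0.015 m and z of date_stamp_mid in the frame of pack_rack between 0.044 and 0.056 m and ((y of tall_carton_tile in the frame of pick_rack between 0.106 and 0.146 m and y of tall_carton_mid in the frame of pack_rack between -0.141 and -0.111 m) or (y of tall_carton_tile in the frame of pick_rack between 0.022 and 0.062 m and y of tall_carton_mid in the frame of pack_rack between -0.057 and -0.027 m) or (y of tall_carton_tile in the frame of pick_rack between -0.062 and -0.022 m and y of tall_carton_mid in the frame of pack_rack between 0.027 and 0.057 m) or (y of tall_carton_tile in the frame of pick_rack between -0.146 and -0.106 m and y of tall_carton_mid in the frame of pack_rack between 0.111 and 0.141 m)) and x of tall_carton_mid in the frame of pack_rack between -0.015 and 0.015 m and z of tall_carton_mid in the frame of pack_rack between 0.0415 and 0.0535 m and ((y of flat_carton_tile in the frame of pick_rack between 0.106 and 0.146 m and y of flat_carton_mid in the frame of pack_rack between -0.141 and -0.111 m) or (y of flat_carton_tile in the frame of pick_rack between 0.022 and 0.062 m and y of flat_carton_mid in the frame of pack_rack between -0.057 and -0.027 m) or (y of flat_carton_tile in the frame of pick_rack between -0.062 and -0.022 m and y of flat_carton_mid in the frame of pack_rack between 0.027 and 0.057 m) or (y of flat_carton_tile in the frame of pick_rack between -0.146 and -0.106 m and y of flat_carton_mid in the frame of pack_rack between 0.111 and 0.141 m)) and x of flat_carton_mid in the frame of pack_rack between -0.015 and 0.015 m and z of flat_carton_mid in the frame of pack_rack between 0.019 and 0.031 m); the robot touches nothing.
It also fails if it takes over 88 s, if anything falls off the work surface, if the arm or the gripper's body presses on something with over 40 N, if the wrist force passes 120 N, or if a joint passes its speed limit or range.

## Robot

A 6-joint arm with a two-finger parallel gripper is mounted at the origin on a cart in front of the work surface, level with it; the furniture and walls round the work are solid. World frame = base frame: x ahead of the robot, y to its left, z up, the work surface at z = 0. Lengths are in m, angles in rad, forces in N, time in s.
With the tool pointing down it reaches from about 0.35 to 0.85 m from the base axis. Payload 8.1 kg.
Tool frame: the origin (TCP) lies at the very end of the fingers, on their centre line; the grasp point (between the pads) lies robot.grip_point_offset behind it (robot.grip_point_offset is the distance from the TCP to the grasp point, in m); z points along the fingers, y is the line along which they close (so a half turn about z gives the same grasp; the last joint's range is limited). The gripper opens to 93 mm and grips with 3 to 60 N. Pads are 15 mm wide; open, the fingers measure 128 mm over their backs; the gripper's body (75 mm by 188 mm) begins 65 mm behind the grasp point.
Start: joints at [1.07, 0.13, 1.488, -0, 1.523, -0.085], TCP at [0.242, 0.549, 0.219] pointing down, gripper open.
Joint ranges: [-2.96, 2.96], [-0.89, 2.26], [0.02, 2.5], [-1.34, 4.48], [0, 2.73], [-2.66, 2.66]. Speed limits (rad/s): [2.39, 2.39, 2.79, 3.14, 3.14, 3.14].

## Interface

Orientations are given as a rotation vector (axis times angle).
In Python, from plant import robot, eyes gives the robot as it stands. The module is installed in compiled form; this text tells all that it offers.
- The arm moves only by the tool apply_moves, never from a script. Its argument "steps" is one flat list of numbers, 7 for each row, row after row: the shift along the tool's x, y, z in units of 30 mm (1.0 is 30 mm), then the turn, a rotation vector about the tool's x, y, z in units of 6 degrees (1.0 is 6 degrees), then the opening in per cent of the stroke, from 0 (shut) to 100 (fully open). In form: [dx, dy, dz, ax, ay, az, fingers, dx, dy, dz, ax, ay, az, fingers, ...]. A call has 1 to 12 rows; each row shifts and turns the commanded pose from where the row before left it, along the tool's axes as they then stand; what a row does not reach is not made up. A row lasts 1/12 s, in which the tool goes at most 41.7 mm and 7.16 degrees, less where a joint would pass 70% of its speed; a pose out of reach is approached as far as the arm can. A call is refused whole if a number of a shift passes 1 or a number of a turn 1, either way. A call with a gripper value outside its range is refused whole. The fingers move at their own pace and stop on an object; "grip_force" is the grip in N (left out, the last holds). Time passes only in rows, so rows that do not move let the fingers close. It gives the time, the measured TCP pose, the force, the opening and the grip force at its end, in the units of the state.
- robot.read_state(): the state, without advancing time (a new reading comes with each control period).
- eyes.read_camera(name): name is "scene" or "top" or "wrist"; returns the picture (400x640x3 uint8, red, green, blue); there is no depth.
- eyes.calibration(name): a dict with "K" (3x3 intrinsics, pixels), "k1" (the pictures are not rectified: a ray, as slopes to the right and down, at radius r is drawn at 1 + k1 r^2 times it, then the intrinsics apply), "R" (3x3) and "t" (3): a world point X has camera coordinates R X + t. Camera axes: x right, y down, z forward; pixel columns grow to the right and rows downward; lengths in m; the calibration is good to about 2 mm. A picture is of the moment at which its call begins: read the wrist's pose just before it. calibration takes no time and is no camera call; for the wrist camera it gives the pose at the moment of the call.
- robot.close_job(): hands the job in; it is judged then, once.
Trained networks look in the newest picture that a camera, given by its name, has taken for a name from the list of things; names that differ only in an ending like _2 or _b are one class to them, and where a whole thing is asked for, a point or a joint stands for the part that bears it (a point fixed in the world has none). Each returns a list of dicts, best first, with "conf" (0 to 1); they miss things now and then, are a little off and sometimes report something else, mostly with a low value. They report only what shows in the picture. A call takes as long as a camera call. They do not tell look-alikes from the thing itself.
- eyes.search_frame(camera, thing): "rect" ([left, top, width, height] in pixels, round what is visible of it).
- eyes.place_of(camera, thing): "xy" ([column, row] in pixels: a listed point, or the origin of a listed thing).
The state is a dict: "t": time; "q": joint angles; "dq": joint speeds; "joint_torque": joint torques, N m; "tool_pos": TCP position; "orientation": TCP orientation; "force": force on the tool from outside, world axes, zero at the start; "wrist_torque": the same for the moment, N m; "opening": finger opening in m; "gripper_force": force on a finger pad.
Only numpy, scipy, OpenCV 4.12 (cv2) and the standard library are available. Lean on these libraries where they do the work, as an engineer would, in place of code of your own. Each camera call takes 0.05 s, during which the arm holds its last target. There are 200 camera calls.

## Working session

There is one attempt and no reset: what is moved stays moved. The work goes in short steps, Python scripts to look and compute and a tool call to move; the robot and the scene stay as the last step left them, time stands still between calls to the robot, and variables do not carry over. Pictures are saved under pics/ and viewed, at most 14 in all, crops included, and the job is handed in when it is done.

Besides the shell and the picture viewer there is one more tool, called in YAML: its name, and indented under it one key for each argument. apply_moves: Moves the arm, as the interface text tells. Its arguments: {"type":"object","properties":{"steps":{"type":"array"},"grip_force":{"type":"number"}},"required":["steps"]}

```bash
mkdir -p pics
cat > h.py <<'E'
import numpy as np, cv2
from plant import robot, eyes
from scipy.spatial.transform import Rotation as Rn
def ray(cam,px):
    c=eyes.calibration(cam);K=np.array(c["K"]);R=np.array(c["R"]);t=np.array(c["t"]).ravel();k=c["k1"]
    d=np.array([(px[0]-K[0,2])/K[0,0],(px[1]-K[1,2])/K[1,1]]);u=d.copy()
    for _ in range(30): u=d/(1+k*(u@u))
    return -R.T@t, R.T@np.array([u[0],u[1],1])
def at_z(cam,px,z):
    o,d=ray(cam,px); return o+d*(z-o[2])/d[2]
def proj(cam,X):
    c=eyes.calibration(cam);K=np.array(c["K"]);p=np.array(c["R"])@X+np.array(c["t"]).ravel()
    u=p[:2]/p[2];u=u*(1+c["k1"]*(u@u));return np.array([K[0,0]*u[0]+K[0,2],K[1,1]*u[1]+K[1,2]])
def snap(cam,name):
    im=eyes.read_camera(cam);cv2.imwrite("pics/"+name,im[:,:,::-1]);return im
E
python3 - <<'E'
from h import *
np.set_printoptions(precision=4,suppress=True)
s=robot.read_state();print(s,robot.grip_point_offset)
for c in ("scene","top"): snap(c,c+"0.png");print(c,eyes.calibration(c))
for n in ["pick_rack","pack_rack","cable_connector_mid","date_stamp_mid","tall_carton_mid","flat_carton_mid","cable_connector_tile","date_stamp_tile","tall_carton_tile","flat_carton_tile"]:
    for cam in ("top","scene"):
        print(n,cam,[(np.round(d["xy"],1).tolist(),round(d["conf"],2)) for d in eyes.place_of(cam,n)[:4]])
E
```

```text
{'t': 0.0, 'q': array([ 1.0696,  0.1311,  1.4893,  0.    ,  1.523 , -0.0854]), 'dq': array([ 0.0001, -0.0004, -0.0006,  0.0003,  0.0004,  0.0003]), 'joint_torque': array([ -0.0013, -55.9808, -49.1775,   0.0768,   0.0345,  -0.0001]), 'tool_pos': array([0.242 , 0.5484, 0.2176]), 'orientation': array([-0.6483, -3.0734,  0.0027]), 'force': array([1.1392, 0.0004, 0.6189]), 'wrist_torque': array([ 0.0543,  0.0138, -0.0114]), 'gripper_force': 0.0, 'opening': 0.09303965515497131} 0.0188
scene {'K': array([[474.0336,   0.    , 319.1125],
       [  0.    , 474.0336, 198.0294],
       [  0.    ,   0.    ,   1.    ]]), 'k1': 0.011096639902803886, 'R': array([[ 0.6311, -0.7757,  0.0059],
       [-0.5218, -0.4302, -0.7367],
       [ 0.574 ,  0.4619, -0.6762]]), 't': array([-0.4262,  0.2878,  0.7691])}
top {'K': array([[468.5035,   0.    , 317.2059],
       [  0.    , 468.5035, 204.3117],
       [  0.    ,   0.    ,   1.    ]]), 'k1': -0.13659526312712464, 'R': array([[-0.0058, -0.9996,  0.0262],
       [-0.9965,  0.0036, -0.0837],
       [ 0.0836, -0.0266, -0.9961]]), 't': array([-0.1109,  0.5408,
[... 416 characters left out ...]
5, 237.7], 0.27)]
tall_carton_mid top [([226.6, 250.3], 0.93), ([432.1, 167.9], 0.69)]
tall_carton_mid scene [([433.5, 241.9], 0.84), ([231.4, 194.4], 0.71)]
flat_carton_mid top [([314.1, 245.1], 0.64)]
flat_carton_mid scene [([290.4, 237.7], 0.7), ([276.5, 236.5], 0.24), ([261.3, 211.5], 0.17)]
cable_connector_tile top [([351.9, 246.3], 0.78)]
cable_connector_tile scene [([322.1, 266.7], 0.69)]
date_stamp_tile top [([226.6, 247.7], 0.71), ([275.5, 249.9], 0.62)]
date_stamp_tile scene [([258.1, 222.4], 0.9)]
tall_carton_tile top [([230.7, 247.2], 0.73)]
tall_carton_tile scene [([233.0, 209.5], 0.8)]
flat_carton_tile top [([311.1, 246.3], 0.83)]
flat_carton_tile scene [([289.3, 243.7], 0.68)]
```

View pics/top0.png

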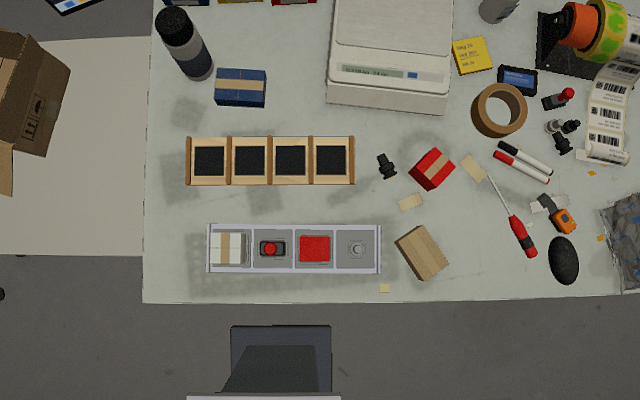

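View pics/scene0.png

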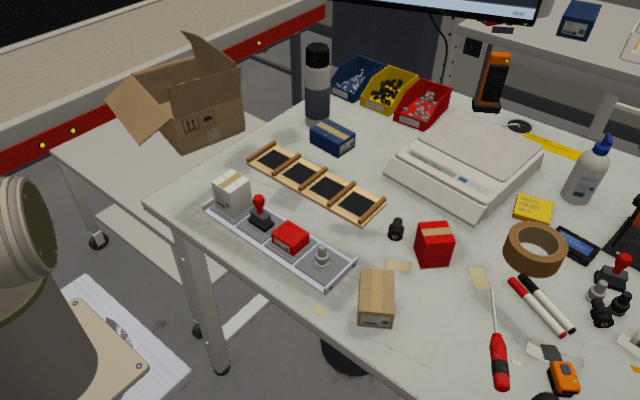

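Run:
```python
from h import *
im=cv2.imread("pics/top0.png");cv2.imwrite("pics/topc.png",cv2.resize(im[130:290,190:390],None,fx=4,fy=3.75*4/3.75*0.9375*0+3.75,interpolation=cv2.INTER_CUBIC) if 0 else cv2.resize(im[140:290,190:390],(800,600),interpolation=cv2.INTER_CUBIC))
```

```text
(no output)
```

View pics/topc.png

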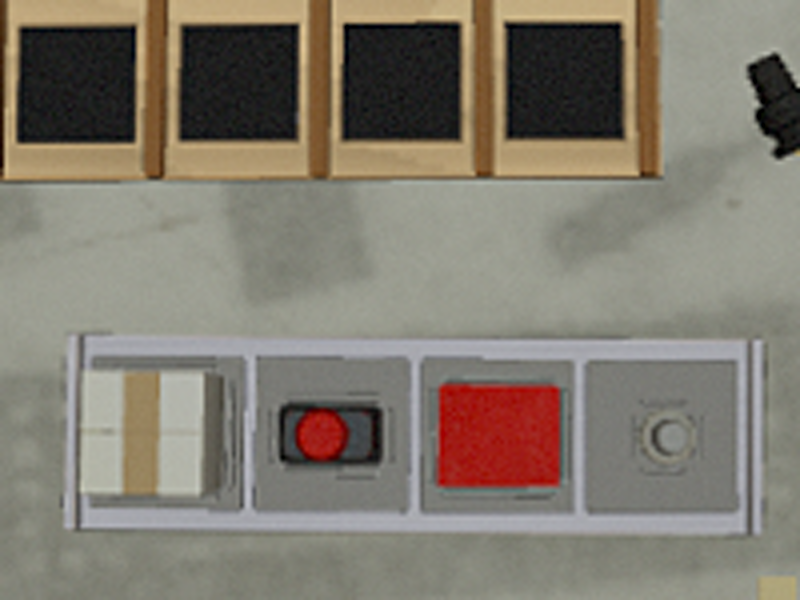

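The pick rack, left to right at row about 249 in the top picture, holds the white tall carton (228), date stamp (270), red flat carton (314) and connector (356). The packing rack is behind it, with mats at columns 209, 250, 290 and 331, row 160.

Look-alikes:
- Red tall carton at (432,168)
- Black connectors at (386,165) and (560,143)
- Stamp at (560,98)
- Brown and blue cartons at (421,252) and (240,87)

My choice is the four things in the rack, and the close crop confirms them.

Run:
```python
from h import *
np.set_printoptions(precision=4,suppress=True)
im=cv2.imread("pics/top0.png");g=im.max(2)
m=(g[125:195,185:360]<60).astype(np.uint8)
n,l,st,c=cv2.connectedComponentsWithStats(m)
P=[]
for i in range(1,n):
    if st[i,4]>400:
        p=c[i]+[185,125];X=at_z("top",p,0.0105);P.append(X);print("mat",p,st[i],X)
P=np.array(sorted(P,key=lambda p:-p[1]));d=P[0]-P[3];print("pack c",P.mean(0),"yaw",np.arctan2(-d[0],d[1]),np.linalg.norm(d))
# scene check of mats
im2=cv2.imread("pics/scene0.png");g2=im2.max(2);m=(g2[140:225,240:390]<50).astype(np.uint8)
n,l,st,c=cv2.connectedComponentsWithStats(m)
for i in range(1,n):
    if st[i,4]>150:print("scene mat",at_z("scene",c[i]+[240,140],0.0105))
# things
hs={"cable_connector":.0265,"date_stamp":.04,"tall_carton":.0375,"flat_carton":.015}
px={"cable_connector":[(356.4,251.8),(320.5,254.5)],"date_stamp":[(269.9,246.7),(265.1,211.6)],"tall_carton":[(226.6,250.3),(231.4,194.4)],"flat_carton":[(314.1,245.1),(290.4,237.7)]}
for k,h in hs.items(): print(k,at_z("top",px[k][0],.011+h),at_z("scene",px[k][1],.011+h))
def crop(p,o=(190,140)): return np.array(p)/4.+np.array(o)
# tiles region centre edges in crop: dividers; red top face; carton top; connector tip
for n,p,z in [("red top",[(439,387),(560,387),(560,487),(439,487)],.041),("carton top",[(83,372),(206,372),(206,495),(83,495)],.086),("conn tip",[(669,437)],.064),("handle top",[(322,434)],.091)]:
    X=[at_z("top",crop(q),z) for q in p];print(n,np.mean(X,0),*[x[:2] for x in X])
# tile columns: gap lines at 250,416,580 px, rows 357..513 (tile) z .011
for p in [(250,435),(416,436),(580,437)]: print("gap",at_z("top",crop(p),.008))
for p in [(257,357),(410,358),(587,360),(739,362),(739,512),(257,512)]: print("tile corner",at_z("top",crop(p),.011))
```

```text
mat [249.2866 160.2915] [ 50  21  29  29 820] [0.633  0.0257 0.0105]
mat [290. 160.] [ 91  21  29  29 841] [ 0.6333 -0.0582  0.0105]
mat [330.5824 159.6201] [131  21  30  29 795] [ 0.634  -0.142   0.0105]
mat [208.8686 160.6642] [  9  22  30  29 822] [0.6328 0.1096 0.0105]
pack c [ 0.6333 -0.0162  0.0105] yaw 0.004857995112002128 0.2516354353881982
scene mat [0.7581 0.0406 0.0105]
scene mat [0.6303 0.1104 0.0105]
scene mat [0.6303 0.0258 0.0105]
scene mat [ 0.6307 -0.0589  0.0105]
scene mat [ 0.6306 -0.1431  0.0105]
scene mat [ 0.4555 -0.0134  0.0105]
cable_connector [ 0.4445 -0.1902  0.0375] [ 0.4465 -0.1894  0.0375]
date_stamp [ 0.4557 -0.0203  0.051 ] [ 0.4549 -0.0351  0.051 ]
tall_carton [0.4489 0.0645 0.0485] [0.4489 0.0597 0.0485]
flat_carton [ 0.4583 -0.1067  0.026 ] [ 0.4501 -0.1081  0.026 ]
red top [ 0.4502 -0.1079  0.041 ] [ 0.4749 -0.0783] [ 0.4746 -0.1379] [ 0.4255 -0.1375] [ 0.4259 -0.0781]
carton top [0.453  0.0592 0.086 ] [0.4818 0.0884] [0.4817 0.0304] [0.4243 0.0302] [0.4243 0.088 ]
conn tip [ 0.4499 -0.1889  0.064 ] [ 0.4499 -0.1889]
handle top [ 0.4526 -0.0244  0.091 ] [ 0.4526 -0.0244]
gap [0.4514 0.0183 0.008 ]
gap [ 0.4506 -0.0661  0.008 ]
gap [ 0.4496 -0.1497  0.008 ]
tile corner [0.491  0.0146 0.011 ]
tile corner [ 0.4902 -0.0632  0.011 ]
tile corner [ 0.4887 -0.1534  0.011 ]
tile corner [ 0.4872 -0.2313  0.011 ]
tile corner [ 0.4108 -0.2303  0.011 ]
tile corner [0.4125 0.0144 0.011 ]
```

Both cameras agree on the bays to 3 mm, with a bay pitch of 84 mm as specified. First I turn the tool so that it closes along world x.

apply_moves:
  steps: [0, 0, 0, 0, 0, 1, 100, 0, 0, 0, 0, 0, 1, 100, 0, 0, 0, 0, 0, 1, 100, 0, 0, 0, 0, 0, 1, 100, 0, 0, 0, 0, 0, 1, 100, 0, 0, 0, 0, 0, 1, 100, 0, 0, 0, 0, 0, 1, 100, 0, 0, 0, 0, 0, 1, 100, 0, 0, 0, 0, 0, 1, 100, 0, 0, 0, 0, 0, 1, 100, 0, 0, 0, 0, 0, 1, 100, 0, 0, 0, 0, 0, 0, 100]
  grip_force: 20

```text
t: 2.1
tool_pos: [0.2424, 0.5489, 0.2186]
orientation: [2.224, 2.219, 0.0]
force: [-0.5, 0.0, -0.4]
opening: 0.0935
gripper_force: 0.0
```

apply_moves:
  steps: [-0.9, 0.4, 0, 0, 0, 0, 100, -0.9, 0.4, 0, 0, 0, 0, 100, -0.9, 0.4, 0, 0, 0, 0, 100, -0.9, 0.4, 0, 0, 0, 0, 100, -0.9, 0.4, 0, 0, 0, 0, 100, -0.9, 0.4, 0, 0, 0, 0, 100, -0.9, 0.4, 0, 0, 0, 0, 100, -0.9, 0.4, 0, 0, 0, 0, 100, -0.9, 0.4, 0, 0, 0, 0, 100, -0.9, 0.4, 0, 0, 0, 0, 100, -0.9, 0.4, 0, 0, 0, 0, 100, -0.9, 0.4, 0, 0, 0, 0, 100]

```text
t: 3.1
tool_pos: [0.3877, 0.224, 0.2189]
orientation: [2.213, 2.229, 0.001]
force: [0.7, -0.7, 0.1]
opening: 0.0931
gripper_force: 0.0
```

apply_moves:
  steps: [-0.9, 0.4, 0, 0, 0, 0, 100, -0.9, 0.4, 0, 0, 0, 0, 100, -0.9, 0.4, 0, 0, 0, 0, 100, -0.9, 0.4, 0, 0, 0, 0, 100, -0.9, 0.4, 0, 0, 0, 0, 100, -1, 0.2, 0, 0, 0, 0, 100, 0, 0, 0.7, 0, 0, 0.1, 100, 0, 0, 0, 0, 0, 0, 100, 0, 0, 0, 0, 0, 0, 100]

```text
t: 3.85
tool_pos: [0.4529, 0.0604, 0.1967]
orientation: [-2.226, -2.214, 0.003]
force: [-0.5, -0.1, -0.5]
opening: 0.0927
gripper_force: 0.0
```

Run:
```python
from h import *
np.set_printoptions(precision=4,suppress=True)
s=robot.read_state();print(s["tool_pos"],Rn.from_rotvec(s["orientation"]).as_matrix())
snap("wrist","w1.png")
```

```text
[0.4529 0.0604 0.1967] [[ 0.0057  1.     -0.0027]
 [ 1.     -0.0057  0.0003]
 [ 0.0002 -0.0027 -1.    ]]
```

View pics/w1.png

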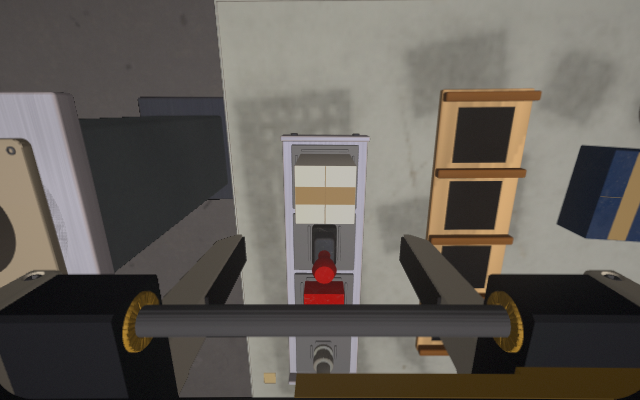

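The wrist picture shows the carton top at columns 295–355, rows 166–223, centred between the fingers. I check the numbers.

Run:
```python
from h import *
np.set_printoptions(precision=4,suppress=True)
for p in [(295,166),(355,166),(355,223.5),(295,223.5)]: print(at_z("wrist",p,.086))
for p,z in [((325,274),.08),((324,352),.064),((324,299),.041)]: print(at_z("wrist",p,z))
im=cv2.imread("pics/w1.png");g=im.max(2)
m=(g[95:240,430:530]<50).astype(np.uint8)
n,l,st,c=cv2.connectedComponentsWithStats(m)
for i in range(1,n):
    if st[i,4]>400: print("mat",st[i],at_z("wrist",c[i]+[430,95],.0105))
```

```text
[0.4281 0.0904 0.086 ]
[0.4839 0.0901 0.086 ]
[0.4853 0.0329 0.086 ]
[0.4263 0.0332 0.086 ]
[ 0.4556 -0.0265  0.08  ]
[ 0.4541 -0.1431  0.064 ]
[ 0.4544 -0.0845  0.041 ]
mat [  23   13   61   54 2856] [0.6361 0.1117 0.0105]
mat [  15   86   56   48 2321] [0.6363 0.0272 0.0105]
```

apply_moves:
  steps: [0, 0, 0.9, 0, 0, 0, 100, 0, 0, 0.9, 0, 0, 0, 100, 0, 0, 0.9, 0, 0, 0, 100, 0, 0, 0.9, 0, 0, 0, 100, 0, 0, 0.8, 0, 0, 0, 100, 0, 0, 0.6, 0, 0, 0, 100, 0, 0, 0, 0, 0, 0, 0, 0, 0, 0, 0, 0, 0, 0, 0, 0, 0, 0, 0, 0, 0, 0, 0, 0, 0, 0, 0, 0, 0, 0, 0, 0, 0, 0, 0, 0, 0, 0, 0, 0, 0, 0]
  grip_force: 20

```text
t: 4.9
tool_pos: [0.4548, 0.0606, 0.049]
orientation: [2.228, 2.212, 0.003]
force: [0.6, 1.4, 17.4]
opening: 0.0581
gripper_force: 20.6
```

apply_moves:
  steps: [0, 0, -0.4, 0, 0, 0, 0, 0, 0, -1, 0, 0, 0, 0, 0, 0, -1, 0, 0, 0, 0, 0, 0, -1, 0, 0, 0, 0, -0.8, 0.7, 0, 0, 0, 0, 0, -0.8, 0.7, 0, 0, 0, 0, 0, -0.8, 0.8, 0, 0, 0, 0, 0, -0.8, 0.8, 0, 0, 0, -0.1, 0, -0.9, 0.8, 0, 0, 0, 0, 0, -0.9, 0.8, 0, 0, 0, 0, 0, -0.9, 0.7, 0, 0, 0, 0, 0, -0.8, 0.7, 0, 0, 0, 0, 0]

```text
t: 5.9
tool_pos: [0.6343, -0.1428, 0.1496]
orientation: [2.219, 2.224, -0.0]
force: [-0.1, 0.8, -1.0]
opening: 0.0575
gripper_force: 20.0
```

Run:
```python
from h import *
np.set_printoptions(precision=4,suppress=True)
s=robot.read_state();print(s["tool_pos"],s["force"],s["opening"],Rn.from_rotvec(s["orientation"]).as_matrix()[:,1])
snap("wrist","w2.png")
```

```text
[ 0.6343 -0.1428  0.1496] [-0.0853  0.7583 -1.0363] 0.05753997117900644 [ 1.      0.0026 -0.0001]
```

View pics/w2.png

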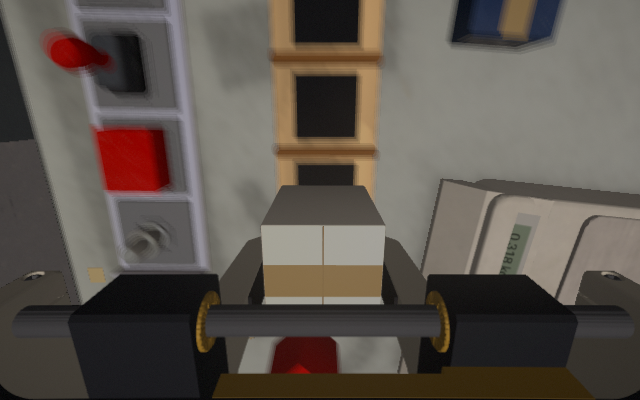

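The carton is held upright over the rightmost bay. I lower it and let go.

apply_moves:
  steps: [0, 0, 0.8, 0, 0, 0, 0, 0, 0, 0.9, 0, 0, 0, 0, 0, 0, 0.8, 0, 0, 0, 0, 0, 0, 0.5, 0, 0, 0, 0, 0, 0, 0.2, 0, 0, 0, 0, 0, 0, 0.15, 0, 0, 0, 0, 0, 0, 0, 0, 0, 0, 0, 0, 0, 0, 0, 0, 0, 80, 0, 0, 0, 0, 0, 0, 100, 0, 0, 0, 0, 0, 0, 100, 0, 0, 0, 0, 0, 0, 100, 0, 0, -0.3, 0, 0, 0, 100]

```text
t: 6.95
tool_pos: [0.6324, -0.1405, 0.057]
orientation: [-2.217, -2.223, 0.002]
force: [-1.0, 0.9, -0.7]
opening: 0.0867
gripper_force: 0.0
```

apply_moves:
  steps: [0, 0, -0.6, 0, 0, 0, 100, 0, 0, -1, 0, 0, 0, 100, 0, 0, -1, 0, 0, 0, 100, 0, 0, -1, 0, 0, 0, 100, 0.5, -0.7, 0, 0, 0, 0, 100, 0.6, -0.9, 0, 0, 0, 0, 100, 0.6, -0.9, 0, 0, 0, 0, 100, 0.6, -0.9, 0, 0, 0, 0, 100, 0.6, -0.9, 0, 0, 0, 0, 100, 0.5, -0.9, 0, 0, 0, 0, 100, 0.5, -0.8, 0, 0, 0, 0.1, 100, 0, 0, 0, 0, 0, 0, 100]

```text
t: 7.95
tool_pos: [0.4496, -0.0222, 0.1663]
orientation: [-2.228, -2.213, 0.0]
force: [-0.8, 0.7, 1.1]
opening: 0.0931
gripper_force: 0.0
```

Run:
```python
from h import *
np.set_printoptions(precision=4,suppress=True)
s=robot.read_state();print(s["tool_pos"],s["force"],s["opening"],Rn.from_rotvec(s["orientation"]).as_matrix()[:,1])
snap("wrist","w3.png");im=snap("top","t3.png");cv2.imwrite("pics/t3c.png",cv2.resize(im[140:290,190:390,::-1],(800,600),interpolation=cv2.INTER_CUBIC))
```

```text
[ 0.4496 -0.0222  0.1663] [-0.7977  0.6779  1.0624] 0.09313053408039268 [ 1.     -0.0065 -0.0013]
```

View pics/t3c.png

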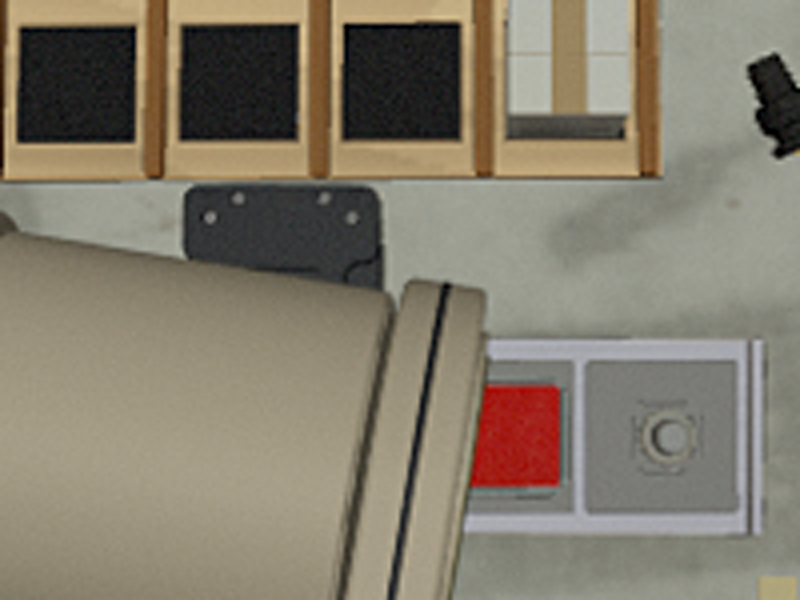

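View pics/w3.png

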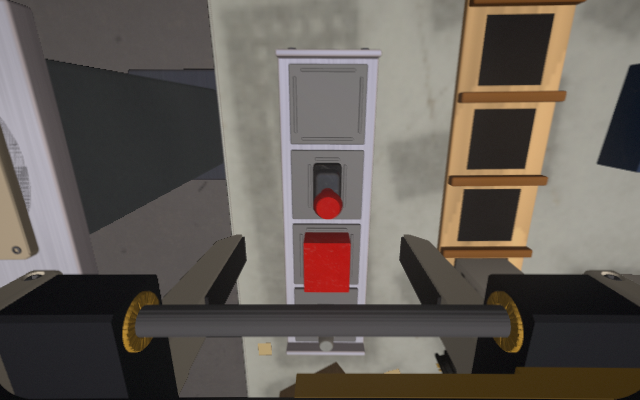

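The first carton stands in the rightmost bay. Next is the stamp, whose red handle shows in the wrist picture at (328,204), between the fingers.

apply_moves:
  steps: [-0.1, 0.1, 0.7, 0, 0, 0, 100, 0, 0, 0.8, 0, 0, 0, 100, 0, 0, 0.8, 0, 0, 0, 100, 0, 0, 0.8, 0, 0, 0, 100, 0, 0, 0.8, 0, 0, 0, 100, 0, 0, 0, 0, 0, 0, 0, 0, 0, 0, 0, 0, 0, 0, 0, 0, 0, 0, 0, 0, 0, 0, 0, 0, 0, 0, 0, 0, 0, 0, 0, 0, 0, 0, 0, 0, 0, 0, 0, 0, 0, 0, 0, 0, 0, 0, 0, 0, 0]

```text
t: 9.05
tool_pos: [0.4568, -0.0275, 0.0501]
orientation: [2.229, 2.212, 0.001]
force: [-0.4, 0.8, 0.3]
opening: 0.0515
gripper_force: 0.0
```

apply_moves:
  steps: [0, 0, 0, 0, 0, 0, 0, 0, 0, 0, 0, 0, 0, 0, 0, 0, 0, 0, 0, 0, 0, 0, 0, 0, 0, 0, 0, 0, 0, 0, 0, 0, 0, 0, 0, 0, 0, 0, 0, 0, 0, 0, 0, 0, -0.4, 0, 0, 0, 0, 0, 0, -0.8, 0, 0, 0, 0, 0, 0, -0.8, 0, 0, 0, 0]

```text
t: 9.8
tool_pos: [0.4546, -0.0272, 0.1085]
orientation: [-2.228, -2.211, 0.003]
force: [0.4, -0.6, -0.5]
opening: 0.024
gripper_force: 20.0
```

apply_moves:
  steps: [-0.1, 0.7, 0, 0, 0, 0, 0, -0.2, 0.8, 0, 0, 0, 0, 0, -0.2, 0.8, 0, 0, 0, 0, 0, -0.2, 0.8, 0, 0, 0, -0.1, 0, -0.1, 0.8, 0, 0, 0, 0, 0, -0.1, 0.8, 0, 0, 0, 0, 0, -0.1, 0.8, 0, 0, 0, 0, 0, -0.1, 0.4, 0, 0, 0, 0, 0, 0, 0, 0, 0, 0, 0, 0, 0, 0, 0, 0, 0, 0, 0]

```text
t: 10.63
tool_pos: [0.6326, -0.0608, 0.1082]
orientation: [-2.217, -2.224, 0.001]
force: [0.1, -0.1, -1.2]
opening: 0.0243
gripper_force: 20.0
```

Run:
```python
from h import *
np.set_printoptions(precision=4,suppress=True)
s=robot.read_state();print(s["tool_pos"],s["force"],s["opening"],Rn.from_rotvec(s["orientation"]).as_matrix()[:,1])
snap("wrist","w4.png");snap("scene","s4.png")
```

```text
[ 0.6326 -0.0608  0.1082] [ 0.118  -0.0929 -1.1569] 0.024342757213709317 [ 1.      0.003  -0.0015]
```

View pics/w4.png

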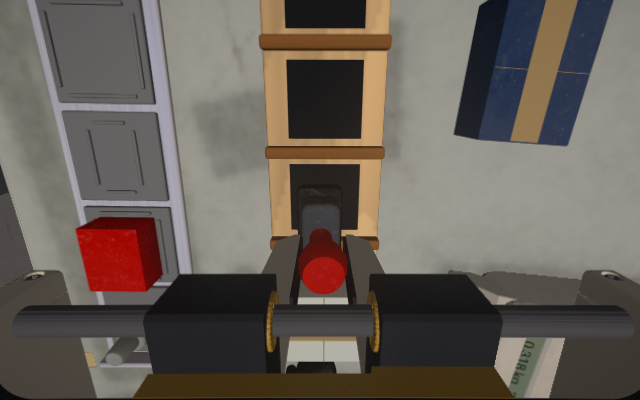

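The stamp is held upright over the third bay, with its foot in front of the mat centred near column 323.

apply_moves:
  steps: [0, 0, 0.7, 0, 0, 0, 0, 0, 0, 0.8, 0, 0, 0, 0, 0, 0, 0.3, 0, 0, 0, 0, 0, 0, 0.15, 0, 0, 0, 0, 0, 0, 0.1, 0, 0, 0, 0, 0, 0, 0, 0, 0, 0, 0, 0, 0, 0, 0, 0, 0, 40, 0, 0, 0, 0, 0, 0, 70, 0, 0, 0, 0, 0, 0, 100, 0, 0, 0, 0, 0, 0, 100, 0, 0, 0, 0, 0, 0, 100, 0, 0, -0.3, 0, 0, 0, 100]

```text
t: 11.73
tool_pos: [0.6315, -0.0606, 0.055]
orientation: [-2.216, -2.223, 0.003]
force: [-0.5, 0.3, -0.6]
opening: 0.0598
gripper_force: 0.0
```

apply_moves:
  steps: [0, 0, -0.4, 0, 0, 0, 100, 0, 0, -1, 0, 0, 0, 100, 0, 0, -1, 0, 0, 0, 100, 0, 0, -1, 0, 0, 0, 100, -0.2, -0.7, 0, 0, 0, 0, 100, -0.2, -0.9, 0, 0, 0, 0, 100, -0.2, -0.9, 0, 0, 0, 0, 100, -0.2, -0.9, 0, 0, 0, 0.1, 100, -0.3, -0.9, 0, 0, 0, 0, 100, -0.3, -0.9, 0, 0, 0, 0, 100, -0.2, -0.8, 0, 0, 0, 0, 100, 0, 0, 0, 0, 0, 0, 100]

```text
t: 12.73
tool_pos: [0.4499, -0.1094, 0.1596]
orientation: [2.231, 2.212, -0.001]
force: [-0.2, -0.1, -1.5]
opening: 0.0928
gripper_force: 0.0
```

Run:
```python
from h import *
np.set_printoptions(precision=4,suppress=True)
s=robot.read_state();print(s["tool_pos"],s["force"],s["opening"],Rn.from_rotvec(s["orientation"]).as_matrix()[:,1])
snap("wrist","w5.png")
```

```text
[ 0.4499 -0.1094  0.1596] [-0.1694 -0.1013 -1.5227] 0.09277423456308577 [ 1.     -0.0085 -0.0005]
```

View pics/w5.png

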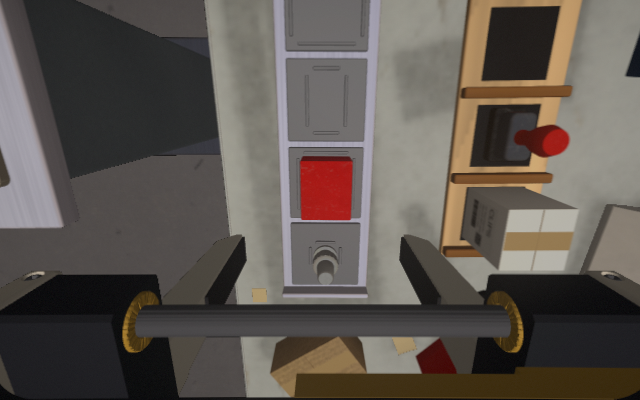

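The flat carton is centred at (326,187), and the stamp and white carton stand in their bays. I descend on the flat carton.

apply_moves:
  steps: [0, 0, 0.8, 0, 0, 0, 80, 0, 0, 0.9, 0, 0, 0, 80, 0, 0, 0.9, 0, 0, 0, 80, 0, 0, 0.9, 0, 0, 0, 80, 0, 0, 0.8, 0, 0, 0, 80, 0, 0, 0.4, 0, 0, 0, 80, 0, 0, 0, 0, 0, 0, 0, 0, 0, 0, 0, 0, 0, 0, 0, 0, 0, 0, 0, 0, 0, 0, 0, 0, 0, 0, 0, 0, 0, 0, 0, 0, 0, 0, 0, 0, 0, 0, 0, 0, 0, 0]

```text
t: 13.78
tool_pos: [0.4544, -0.109, 0.0194]
orientation: [2.228, 2.211, 0.002]
force: [-0.9, 0.9, 6.6]
opening: 0.0498
gripper_force: 20.0
```

apply_moves:
  steps: [0, 0, -0.4, 0, 0, 0, 0, 0, 0, -0.9, 0, 0, 0, 0, 0, 0, -0.9, 0, 0, 0, 0, 0, 0, -0.8, 0, 0, 0, 0, 0.5, 0.7, 0, 0, 0, 0, 0, 0.6, 0.8, 0, 0, 0, 0, 0, 0.6, 0.8, 0, 0, 0, 0, 0, 0.6, 0.8, 0, 0, 0, -0.1, 0, 0.6, 0.8, 0, 0, 0, 0, 0, 0.6, 0.8, 0, 0, 0, 0, 0, 0.6, 0.8, 0, 0, 0, 0, 0, 0.35, 0.5, 0, 0, 0, 0, 0]

```text
t: 14.78
tool_pos: [0.6351, 0.0266, 0.1081]
orientation: [2.216, 2.225, 0.002]
force: [0.7, 0.1, -0.5]
opening: 0.0501
gripper_force: 20.0
```

Run:
```python
from h import *
np.set_printoptions(precision=4,suppress=True)
s=robot.read_state();print(s["tool_pos"],s["force"],s["opening"],Rn.from_rotvec(s["orientation"]).as_matrix()[:,1])
snap("wrist","w6.png")
```

```text
[0.6351 0.0266 0.1081] [ 0.6895  0.073  -0.5287] 0.050061494791140616 [1.     0.0041 0.0015]
```

View pics/w6.png

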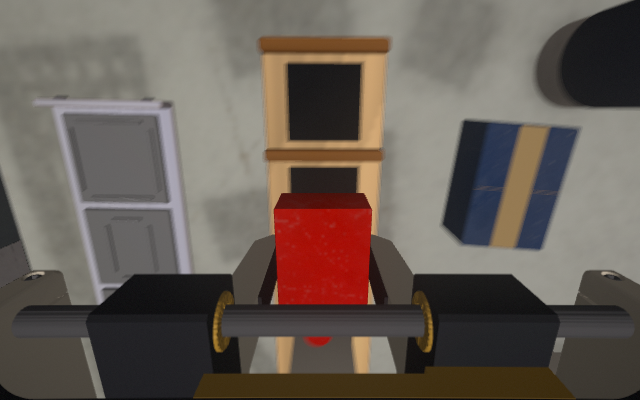

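The flat carton is held level over the second bay, columns 275–371, with the mat showing behind it. I lower it.

apply_moves:
  steps: [0, 0, 0.7, 0, 0, 0, 0, 0, 0, 0.8, 0, 0, 0, 0, 0, 0, 0.8, 0, 0, 0, 0, 0, 0, 0.4, 0, 0, 0, 0, 0, 0, 0.2, 0, 0, 0, 0, 0, 0, 0.13, 0, 0, 0, 0, 0, 0, 0, 0, 0, 0, 0, 0, 0, 0, 0, 0, 0, 70, 0, 0, 0, 0, 0, 0, 80, 0, 0, 0, 0, 0, 0, 80, 0, 0, 0, 0, 0, 0, 80, 0, 0, -0.3, 0, 0, 0, 90]

```text
t: 15.83
tool_pos: [0.6318, 0.0245, 0.0242]
orientation: [-2.217, -2.223, 0.003]
force: [-0.4, -0.1, -0.2]
opening: 0.0772
gripper_force: 0.0
```

apply_moves:
  steps: [0, 0, -0.6, 0, 0, 0, 100, 0, 0, -1, 0, 0, 0, 100, 0, 0, -1, 0, 0, 0, 100, 0, 0, -1, 0, 0, 0, 100, 0, 0, -0.8, 0, 0, 0, 100, -0.8, -0.7, 0, 0, 0, 0, 100, -0.9, -0.8, 0, 0, 0, 0, 100, -0.9, -0.8, 0, 0, 0, 0, 100, -0.9, -0.8, 0, 0, 0, 0.1, 100, -0.9, -0.8, 0, 0, 0, 0, 100, -0.9, -0.8, 0, 0, 0, 0, 100, -0.9, -0.7, 0, 0, 0, 0, 100]

```text
t: 16.83
tool_pos: [0.4695, -0.1623, 0.1586]
orientation: [2.229, 2.213, 0.0]
force: [-0.1, -0.1, 0.3]
opening: 0.0931
gripper_force: 0.0
```

apply_moves:
  steps: [-0.9, -0.6, 0, 0, 0, 0, 100, 0, 0, 0, 0, 0, 0, 100, 0, 0, 0, 0, 0, 0, 100]

```text
t: 17.08
tool_pos: [0.4523, -0.1894, 0.1587]
orientation: [2.232, 2.209, 0.001]
force: [0.3, 0.8, 0.9]
opening: 0.093
gripper_force: 0.0
```

Run:
```python
from h import *
np.set_printoptions(precision=4,suppress=True)
s=robot.read_state();print(s["tool_pos"],s["force"],s["opening"],Rn.from_rotvec(s["orientation"]).as_matrix()[:,1])
snap("wrist","w7.png")
print(eyes.place_of("wrist","cable_connector_mid"))
for d in eyes.place_of("wrist","cable_connector_mid"): print(at_z("wrist",d["xy"],.0375))
```

```text
[ 0.4523 -0.1894  0.1587] [0.257  0.7679 0.9395] 0.09295838894609358 [ 0.9999 -0.0108  0.0013]
[{'xy': [321.5, 194.8], 'conf': 0.82}, {'xy': [320.2, 58.1], 'conf': 0.74}, {'xy': [538.9, 38.0], 'conf': 0.22}]
[ 0.4527 -0.1886  0.0375]
[ 0.4526 -0.0654  0.0375]
[ 0.6381 -0.0518  0.0375]
```

View pics/w7.png

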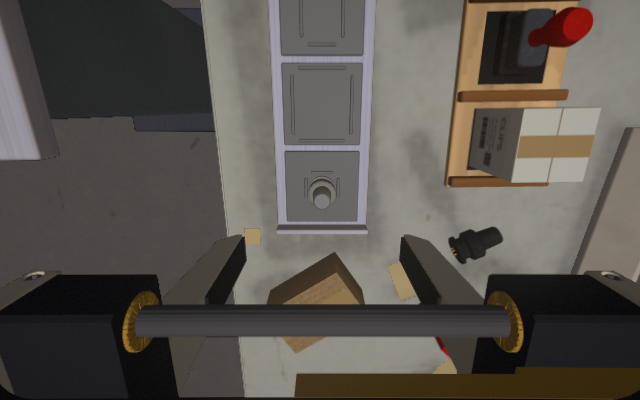

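apply_moves:
  steps: [0, 0, 0.8, 0, 0, 0, 70, 0, 0, 0.9, 0, 0, 0, 70, 0, 0, 0.9, 0, 0, 0, 70, 0, 0, 0.9, 0, 0, 0, 60, 0, 0, 0.8, 0, 0, 0, 60, 0, 0, 0.4, 0, 0, 0, 60, 0, 0, 0, 0, 0, 0, 0, 0, 0, 0, 0, 0, 0, 0, 0, 0, 0, 0, 0, 0, 0, 0, 0, 0, 0, 0, 0, 0, 0, 0, 0, 0, 0, 0, 0, 0, 0, 0, 0, 0, 0, 0]

```text
t: 18.23
tool_pos: [0.4538, -0.1887, 0.0182]
orientation: [2.228, 2.211, 0.001]
force: [0.4, -0.3, 4.5]
opening: 0.0253
gripper_force: 20.0
```

apply_moves:
  steps: [0, 0, 0, 0, 0, 0, 0, 0, 0, 0, 0, 0, 0, 0, 0, 0, 0, 0, 0, 0, 0, 0, 0, -0.4, 0, 0, 0, 0, 0, 0, -1, 0, 0, 0, 0, 0, 0, -1, 0, 0, 0, 0, 0, 0, -1, 0, 0, 0, 0]

```text
t: 18.82
tool_pos: [0.4521, -0.1879, 0.1204]
orientation: [-2.229, -2.212, 0.0]
force: [0.3, -1.3, -0.4]
opening: 0.0246
gripper_force: 20.0
```

apply_moves:
  steps: [0.7, 0.4, 0, 0, 0, 0, 0, 0.9, 0.55, 0, 0, 0, 0, 0, 0.9, 0.55, 0, 0, 0, 0, 0, 0.95, 0.55, 0, 0, 0, 0, 0, 0.95, 0.55, 0, 0, 0, 0, 0, 0.95, 0.55, 0, 0, 0, 0, 0, 0.95, 0.55, 0, 0, 0, 0, 0, 0.95, 0.55, 0, 0, 0, 0, 0, 0.9, 0.55, 0, 0, 0, 0, 0, 0.9, 0.6, 0, 0, 0, 0, 0, 0.9, 0.6, 0, 0, 0, 0, 0, 0, 0, 0, 0, 0, 0, 0]

```text
t: 19.82
tool_pos: [0.6366, 0.1138, 0.1193]
orientation: [-2.226, -2.216, -0.003]
force: [1.1, 0.2, -0.8]
opening: 0.025
gripper_force: 20.0
```

Run:
```python
from h import *
np.set_printoptions(precision=4,suppress=True)
s=robot.read_state();print(s["tool_pos"],s["force"],s["opening"],Rn.from_rotvec(s["orientation"]).as_matrix()[:,1])
snap("wrist","w8.png")
```

```text
[0.6366 0.1138 0.1193] [ 1.1125  0.2192 -0.7762] 0.02500855492986305 [ 1.     -0.0043  0.0012]
```

View pics/w8.png

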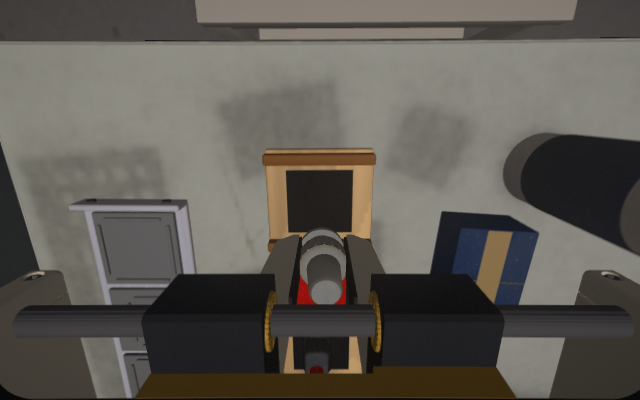

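The connector is upright over the leftmost bay, whose mat is at (320,201). I nudge it 3 mm and lower it.

apply_moves:
  steps: [-0.1, -0.1, 0.8, 0, 0, 0, 0, 0, 0, 0.9, 0, 0, 0, 0, 0, 0, 0.8, 0, 0, 0, 0, 0, 0, 0.5, 0, 0, 0, 0, 0, 0, 0.3, 0, 0, 0, 0, 0, 0, 0.12, 0, 0, 0, 0, 0, 0, 0, 0, 0, 0, 0, 0, 0, 0, 0, 0, 0, 0, 0, 0, 0, 0, 0, 0, 50, 0, 0, 0, 0, 0, 0, 60, 0, 0, 0, 0, 0, 0, 70, 0, 0, 0, 0, 0, 0, 70]

```text
t: 20.87
tool_pos: [0.632, 0.106, 0.0164]
orientation: [2.23, 2.213, 0.001]
force: [0.1, -0.3, -1.0]
opening: 0.0471
gripper_force: 0.0
```

apply_moves:
  steps: [0, 0, 0, 0, 0, 0, 70, 0, 0, -0.3, 0, 0, 0, 70, 0, 0, -0.8, 0, 0, 0, 70, 0, 0, -1, 0, 0, 0, 70, 0, 0, -1, 0, 0, 0, 70, 0, 0, -1, 0, 0, 0, 70, 0, 0, -1, 0, 0, 0, 70, 0.3, -1, 0, 0, 0, 0, 70, 0.5, -1, 0, 0, 0, 0, 70, 0.5, -1, 0, 0, 0, 0, 70, 0.5, -1, 0, 0, 0, 0, 70, 0.5, -1, 0, 0, 0, 0, 70]

```text
t: 21.87
tool_pos: [0.481, 0.1766, 0.1698]
orientation: [2.23, 2.213, 0.001]
force: [-0.2, 0.7, 0.0]
opening: 0.0654
gripper_force: 0.0
```

apply_moves:
  steps: [1, 0, 0, 0, 0, 0, 70, 1, 0, 0, 0, 0, 0, 70, 1, 0, 0, 0, 0, 0, 70, 1, 0, 0, 0, 0, 0, 70, 1, 0, 0, 0, 0, 0, 70, 1, 0, 0, 0, 0, 0, 70, 1, 0, 0, 0, 0, 0, 70, 0, 0, 0, 0, 0, 0, 70, 0, 0, 0, 0, 0, 0, 70]

```text
t: 22.62
tool_pos: [0.4834, 0.3875, 0.1694]
orientation: [2.227, 2.216, -0.0]
force: [-0.9, 0.5, 0.6]
opening: 0.0649
gripper_force: 0.0
```

Run:
```python
from h import *
np.set_printoptions(precision=4,suppress=True)
s=robot.read_state();print(s["t"],s["tool_pos"],s["force"],s["opening"])
im=snap("top","t9.png");a=cv2.resize(im[125:200,180:365,::-1],(800,324),interpolation=cv2.INTER_CUBIC)
im=snap("scene","s9.png");b=cv2.resize(im[130:240,230:400,::-1],(426,276),interpolation=cv2.INTER_CUBIC)
o=np.zeros((600,800,3),np.uint8);o[:324]=a;o[324:600,:426]=b;cv2.imwrite("pics/fin.png",o)
for n,h in [("cable_connector_mid",.0365),("date_stamp_mid",.05),("tall_carton_mid",.0475),("flat_carton_mid",.025)]:
    for cam in ("top","scene"):
        print(n,cam,[(at_z(cam,d["xy"],h)[:2],round(d["conf"],2)) for d in eyes.place_of(cam,n)[:3]])
```

```text
22.6167 [0.4834 0.3875 0.1694] [-0.8978  0.4658  0.6186] 0.06485370765826066
cable_connector_mid top [(array([0.625 , 0.1078]), 0.44)]
cable_connector_mid scene [(array([0.6292, 0.1126]), 0.44)]
date_stamp_mid top [(array([ 0.6353, -0.0454]), 0.68)]
date_stamp_mid scene [(array([ 0.6211, -0.0651]), 0.91), (array([ 0.5863, -0.053 ]), 0.58)]
tall_carton_mid top [(array([ 0.6294, -0.1422]), 0.69), (array([ 0.6122, -0.3431]), 0.58)]
tall_carton_mid scene [(array([ 0.6229, -0.1384]), 0.96), (array([ 0.6008, -0.3492]), 0.74)]
flat_carton_mid top [(array([0.6376, 0.0247]), 0.57)]
flat_carton_mid scene [(array([0.6254, 0.0183]), 0.58), (array([ 0.6491, -0.0439]), 0.37)]
```

View pics/fin.png

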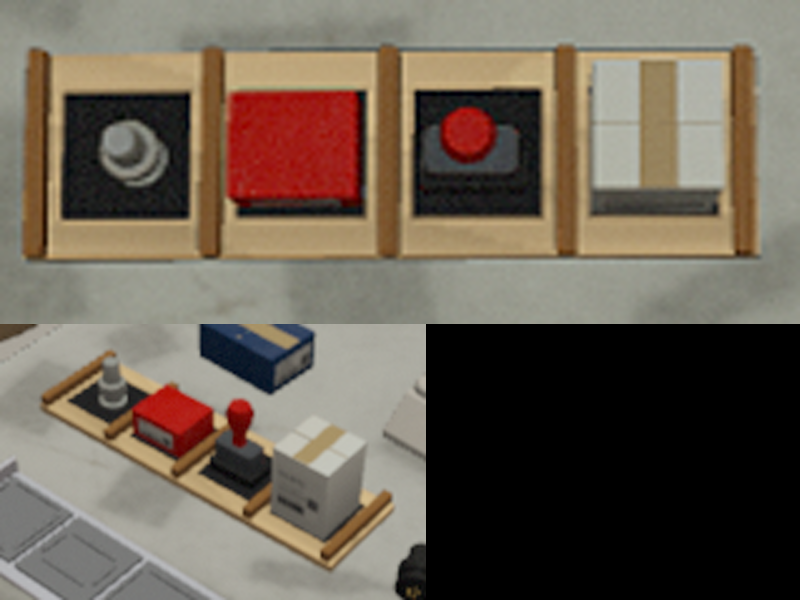

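Run:
```python
from h import *
C=lambda p:(np.array(p)+.5)/4.324-.5+[180,125]
for n,p,z,m in [("conn tip",(123,140),.063,(.6328,.1096)),("conn nut top",(133,153),.044,(.6328,.1096)),("flat",(294.5,146),.04,(.633,.0257)),("stamp",(468,134),.088,(.6333,-.0582)),("stamp body",(470,150),.044,(.6333,-.0582)),("carton",(658,123.5),.085,(.634,-.142))]:
    print(n,np.round((at_z("top",C(p),z)[:2]-m)*1000,1))
```

```text
conn tip [-2.2 -9.1]
conn nut top [-4.7 -9.9]
flat [-1.4 -0.3]
stamp [-5.5  1.6]
stamp body [-4.6  2.3]
carton [-1.   1.8]
```

Run:
```python
from h import *
im=cv2.imread("pics/s9.png");t=cv2.imread("pics/t9.png")
a=cv2.resize(im[140:180,250:300],(500,400),interpolation=cv2.INTER_CUBIC)
b=cv2.resize(t[142:180,190:228],(300,300),interpolation=cv2.INTER_CUBIC)
# predicted axis, for offsets 0 and -9 mm
for dy,col in((0,(0,255,0)),(-.009,(255,0,255))):
    for z in(.010,.063):
        p=proj("scene",np.array([.6303,.1104+dy,z]));q=proj("top",np.array([.6328,.1096+dy,z]))
        cv2.circle(a,tuple(int(v) for v in ((p-[250,140]+.5)*10)),3,col,-1);cv2.circle(b,tuple(int(v) for v in ((q-[190,142]+.5)*300/38)),3,col,-1)
o=np.zeros((400,800,3),np.uint8);o[:,:500]=a;o[:300,500:]=b;cv2.imwrite("pics/cc.png",o)
```

```text
(no output)
```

View pics/cc.png

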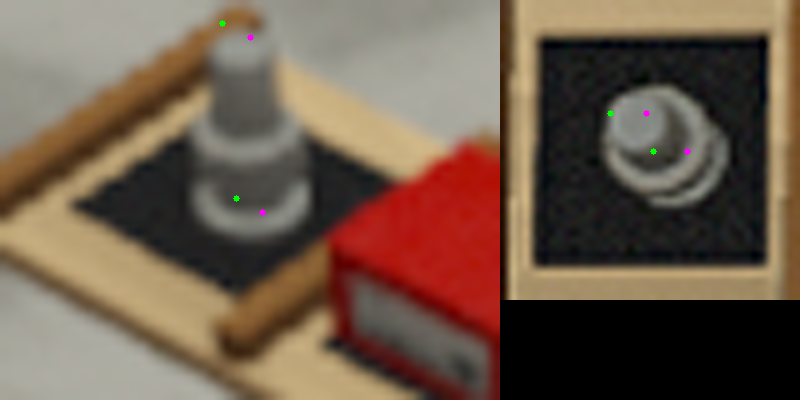

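The connector's tip at (243,45) and foot at (250,205) put it about 7 mm along and 4 mm across from its bay centre, upright. All four things are in tolerance, so I hand the job in.

```bash
python3 -c "
from plant import robot
print(robot.close_job())"
```

```text
the job is handed in; nothing more can be done
None
```

All four things stand upright and released in the mirrored bays, each within about 10 mm of its bay centre by my camera measurements; the job is handed in at about 23 s, with no verdict reported back.

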